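Clip the hinge-drilling template onto the job board

ROBOT

A 7-joint arm with a two-finger parallel gripper is mounted at the origin on the work surface. World frame = base frame: x ahead of the robot, y to its left, z up, the work surface at z = 0. Lengths are in m, angles in rad, forces in N, time in s.
With the tool pointing down it reaches from about 0.4 to 0.875 m from the base axis. Payload 6.5 kg.
Tool frame: the origin (TCP) lies at the very end of the fingers, on their centre line; the grasp point (between the pads) lies 19 mm behind it (r.grip_point_offset is the y of the grasp point in the tool frame, in m); y points along the fingers, x is the direction in which the jaws open and shut, and the axes are right-handed (so a half turn about y gives the same grasp; the last joint's range is limited). The gripper opens to 88 mm and grips with 3 to 60 N. Pads are 18 mm wide; open, the fingers measure 123 mm over their backs; the gripper's body (75 mm by 187 mm) begins 45 mm behind the grasp point.
Start: joints at [1.146, 0.536, -0.004, 1.538, 0.003, 1.067, -0.071], TCP at [0.228, -0.609, 0.239] pointing down, gripper open.
Joint ranges: [-2.7, 2.7], [-0.37, 2.16], [-1.27, 1.26], [0.24, 2.4], [-1.31, 4.45], [0.19, 1.91], [-2.76, 2.76]. Speed limits (rad/s): [2.39, 2.39, 3.14, 3.14, 3.14, 3.14, 3.14].

INTERFACE

Orientations are given as a unit quaternion [w, x, y, z].
In Python, from plant import r gives the robot as it stands. The module is installed in compiled form; this text tells all that it offers.
- The arm moves only by the tool apply_moves, never from a script. Its argument "series" is a list that holds one entry, the list of rows, each a list of 6 numbers: the shift along the tool's x, y, z in cm, then the turn, a rotation vector about the tool's x, y, z in degrees. In form: [[[dx, dy, dz, wx, wy, wz], ...]]. A call has 1 to 12 rows; each row shifts and turns the commanded pose from where the row before left it, along the tool's axes as they then stand; what a row does not reach is not made up. A row lasts 1/8 s, in which the tool goes at most 62.5 mm and 10.7 degrees, less where a joint would pass 70% of its speed; a pose out of reach is approached as far as the arm can. A call with a gripper value outside its range is refused whole. "jaw" is the finger opening in cm, from 0 to 8.81, set as the call begins (left out, the last holds). The fingers move at their own pace and stop on an object; "newtons" is the grip in N (left out, the last holds). Time passes only in rows, so rows that do not move let the fingers close. It gives the time, the measured TCP pose, the force and the opening at its end, in the units of the state.
- r.sense(): the state, without advancing time (a new reading comes with each control period).
- r.get_image(name): name is "scene" or "side" or "wrist"; returns the picture (400x640x3 uint8, blue, green, red); there is no depth.
- r.get_calibration(name): a dict with "mtx" (3x3 intrinsics, pixels), "xyz" and "orientation" of the camera in the world. Camera axes: x right, y down, z forward; pixel columns grow to the right and rows downward; lengths in m; the calibration is good to about 2 mm. The wrist camera is an equidistant fisheye: a pixel r from the principal point sees the ray r / f radians off the axis. A picture is of the moment at which its call begins: read the wrist's pose just before it. get_calibration takes no time and is no camera call; for the wrist camera it gives the pose at the moment of the call.
- r.job_done(): hands the job in, once; it reports no verdict.
The state is a dict: "time": time; "q": joint angles; "qd": joint speeds; "effort": joint torques, N m; "position": TCP position; "tcp_rot": TCP orientation; "contact_force": force on the tool from outside, world axes, zero at the start; "wrist_torque": the same for the moment, N m; "width": finger opening in m.
Only numpy, scipy, OpenCV 4.12 (cv2) and the standard library are available. Lean on these libraries where they do the work, as an engineer would, in place of code of your own. Each camera call takes 0.05 s, during which the arm holds its last target. There are 200 camera calls.

TASK

Put the red drilling template away on the job board with its drawing: lay it flat on the board, lengthways and centred on the clip, and slide it in so that its own end lifts the sprung clip, until it is fully home against the stop underneath. Either end may go in first. Do not prise or press the clip with the gripper, and leave the other things on the cart where they are.

Things in the scene. Friction and masses are not known exactly. Their poses are not given: they have to be found in the camera images.
- template: Red acrylic hinge-drilling template, a flat plate 160 mm long (its x), 56 mm wide (its y) and 6 mm thick (its z), with four brass drill bushings and a white centre line along it; loose, about 65 g, lies flat on the cart. Origin: centre of its underside. The two ends are alike for this job.
- job_board: Job board: dark brown hardboard clipboard, 240 mm long (its x), 170 mm wide (its y), 4 mm thick, screwed flat to the cart top, with a white sheet bearing a drawing. Origin: centre of its underside, on the cart top. Its +x points to the end with the steel clip.
- clip: Steel clip on the job board: riveted base and sprung jaw together, same origin and axes as the job board. Jaw 100 mm wide, centred across the board; hinge pin 97 mm from the board's centre toward +x, 18 mm above the cart; a thumb lever behind it rises to 34 mm above the cart. The whole clip lies between 26 and 131 mm from the board's centre.
- clip_lip (a point): Middle of the lip line where the closed jaw presses on the board's top face, 52 mm from the board's centre toward +x; axes as the job board's. From here the flared lip rises at 26 degrees toward -x to its front edge, 27 mm from the board's centre, with 10 mm clear beneath it. The 6 mm end of the template pushed along the board under it lifts the jaw (about 5 N, more if pressed down).
- clip_stop (a point): Middle of the front face of the upturned stop inside the clip, at the level of the board's top face (4 mm above the cart), 84 mm from the board's centre toward +x; axes as the job board's. The stop is 80 mm wide and 8 mm high; the template's end butts against it when home, the template's middle then being 80 mm from it toward -x.
- clip_jaw (a joint): Opening angle of the sprung jaw in rad: 0 closed on the board, grows as the lip lifts (limit 0.7); about 0.13 when the lip rests on the 6 mm template. Spring: lip pressure about 1.7 N closed, 2.6 N on the template.
- sander: Bystander: palm sander, teal and black, 150 mm tall, with a black dust canister with an orange press-button release; origin under its sanding pad.
- shield: Bystander: clear polycarbonate safety shield with yellow edging, 260 mm wide (its y), 207 mm tall, on a grey foot 100 mm deep; origin under the foot.
- countersinks: Bystander: black plastic case 85 x 135 mm with five steel countersinks, lid laid back on its +x side, to 100 mm tall; origin under the case.
- mallet: Bystander: beech mallet lying along its x, 375 mm long, head 70 x 135 x 60 mm at +x; origin near the middle of its length.
- bench_brush: Bystander: bench brush with stainless steel bristles, 290 mm long along its x, 40 mm wide, 43 mm tall, wooden handle toward -x; origin where handle and head meet, on the cart top.
Not all that is in view belongs to the job. Of the things like the template, leave any that is grey; of the rest the larger one is meant.

How it is judged:
At the end, for the whole second after the job is handed in: The template lies flat on the job board (within 0.05 rad), lengthways (within 0.15 rad) and centred on the clip (within 20 mm), its end within 7 mm of the clip's stop, with the sprung jaw resting on it (jaw angle 0.09 to 0.19 rad), at rest and released (x of template in the frame of clip_stop between -0.087 and -0.076 m and y of template in the frame of clip_stop between -0.02 and 0.02 m and angle between the x axis of template and the x axis of job_board, either way round below 0.15 rad and angle between the z axis of template and the z axis of job_board, either way round below 0.05 rad and value of joint clip_jaw between 0.09 and 0.19 rad and linear speed of template below 0.01 m/s); the robot touches nothing.
It fails at once if the gripper or arm prises or presses the clip with more than 5 N (contact force between any of the fingers, the arm and clip above 5 N).
It fails at once if a bystander is moved by more than 30 mm (distance of any of sander, shield, countersinks, mallet, bench_brush from where it was at the start of the episode above 0.03 m).
It also fails if it takes over 43 s, if anything falls off the work surface, if the arm or the gripper's body presses on something with over 40 N, if the wrist force passes 120 N, or if a joint passes its speed limit or range.

## Working session

There is one attempt and no reset: what is moved stays moved. The work goes in short steps, Python scripts to look and compute and a tool call to move; the robot and the scene stay as the last step left them, time stands still between calls to the robot, and variables do not carry over. Pictures are saved under pics/ and viewed, about 8 in all and at most 12, crops included, and the job is handed in when it is done.

Besides the shell and the picture viewer there is one more tool, called after ">>>" by a JSON object that holds its "name" and its "arguments". apply_moves: Moves the arm, as the interface text tells. Its arguments: {"type":"object","properties":{"series":{"type":"array"},"jaw":{"type":"number"},"newtons":{"type":"number"}},"required":["series"]}

```bash
mkdir -p pics; cat > h.py <<'E'
import numpy as np, cv2
from scipy.spatial.transform import Rotation as R
from plant import r
def rot(q): return R.from_quat([q[1],q[2],q[3],q[0]]).as_matrix()
def ray(c,u,v,fish=False):
    K=np.array(c['mtx']); x=(u-K[0,2])/K[0,0]; y=(v-K[1,2])/K[1,1]
    if fish:
        t=np.hypot(x,y); s=np.sin(t)/t if t>1e-9 else 1; d=np.array([x*s,y*s,np.cos(t)])
    else: d=np.array([x,y,1.])
    return np.array(c['xyz']), rot(c['orientation'])@d
def hit(c,u,v,z,fish=False):
    o,d=ray(c,u,v,fish); return o+d*(z-o[2])/d[2]
def proj(c,p,fish=False):
    K=np.array(c['mtx']); d=rot(c['orientation']).T@(np.array(p)-np.array(c['xyz']))
    if fish:
        n=np.hypot(d[0],d[1]); t=np.arctan2(n,d[2]); x,y=d[:2]/n*t
    else: x,y=d[:2]/d[2]
    return K[0,0]*x+K[0,2],K[1,1]*y+K[1,2]
E
python3 - <<'E'
from h import *
for n in ("scene","side","wrist"):
    c=r.get_calibration(n); print(n,c); cv2.imwrite(f"pics/{n}0.png",r.get_image(n))
print(r.sense(), r.grip_point_offset)
E
```

```text
scene {'mtx': array([[476.98346799,   0.        , 323.78526875],
       [  0.        , 476.98346799, 195.0581651 ],
       [  0.        ,   0.        ,   1.        ]]), 'xyz': array([ 1.28177373, -0.43731858,  1.34088811]), 'orientation': array([-0.25584794,  0.82759975,  0.47868105, -0.14312559])}
side {'mtx': array([[390.9895127 ,   0.        , 321.16744953],
       [  0.        , 390.9895127 , 197.17602334],
       [  0.        ,   0.        ,   1.        ]]), 'xyz': array([ 0.47145165, -0.88310102,  0.71301286]), 'orientation': array([-0.45825209,  0.88750199, -0.04609614,  0.01484522])}
wrist {'mtx': array([[309.70691629,   0.        , 315.98302748],
       [  0.        , 309.70691629, 199.18653764],
       [  0.        ,   0.        ,   1.        ]]), 'xyz': array([ 0.29902387, -0.58173656,  0.38208521]), 'orientation': array([ 0.12049556,  0.81296954, -0.5634703 , -0.08403908])}
{'time': 0.15, 'q': array([ 1.14578219,  0.5370026 , -0.0044321 ,  1.53859781,  0.00260836,
        1.06729372, -0.07121945]), 'qd': array([ 1.35784714e-03, -3.00487070e-03, -6.60219726e-04, -1.46330175e-03,
       -4.20320367e-04,  1.46183721e-03, -1.88813087e-05]), 'effort': array([-6.79129516e-05, -5.71331048e+01,  9.91137698e-01, -2.51829475e+01,
       -5.62049495e-02,  1.51951227e-02,  1.12715254e-04]), 'position': array([ 0.22808677, -0.60818635,  0.23805248]), 'tcp_rot': array([ 0.58143662, -0.58097926,  0.40313403, -0.40234004]), 'contact_force': array([-0.29630069,  0.42104428,  0.8920133 ]), 'wrist_torque': array([-0.00945632, -0.03566861, -0.0155032 ]), 'width': 0.08797830400677537} -0.0187
```

View pics/scene0.png

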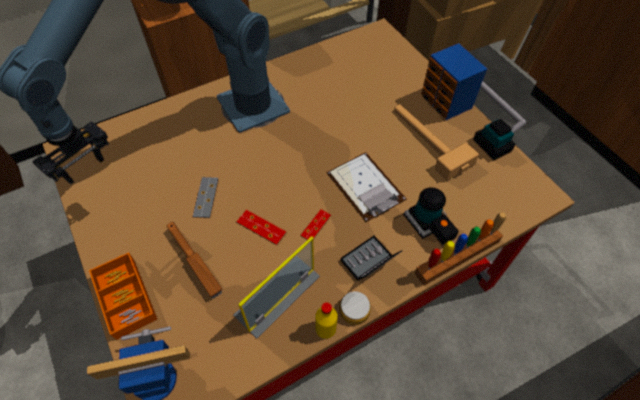

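View pics/side0.png

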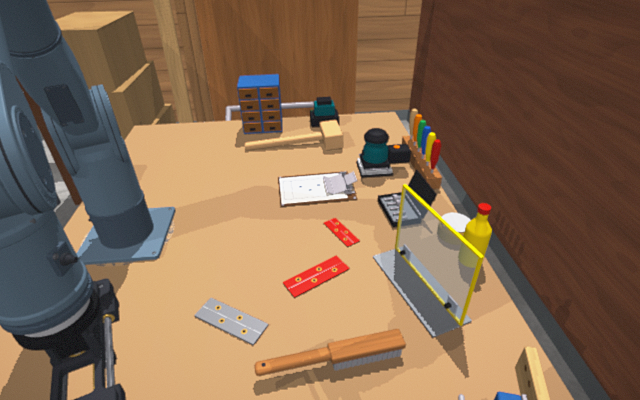

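The scene shows three template-like plates: grey (206,197), larger red (261,227) and smaller red (315,224). The larger red one is my choice. The board is near (367,187), with its clip toward (388,203). The side view agrees: red (316,276) and small red (341,231), with the clip at (342,184).

```bash
python3 - <<'E'
from h import *
for n in ("scene","side"):
    c=r.get_calibration(n); im=cv2.imread(f"pics/{n}0.png"); b,g,rr=[im[...,i].astype(int) for i in range(3)]
    m=((rr>110)&(g<60)&(b<60)).astype(np.uint8)
    m=cv2.morphologyEx(m,cv2.MORPH_CLOSE,np.ones((5,5)))
    for k in cv2.findContours(m,cv2.RETR_EXTERNAL,cv2.CHAIN_APPROX_NONE)[0]:
        if cv2.contourArea(k)<150: continue
        w=np.array([hit(c,u,v,.005)[:2] for u,v in k[:,0]],np.float32)*1000
        print(n,'red',k[:,0].mean(0),cv2.minAreaRect(w))
roi={'scene':(320,145,415,225),'side':(270,165,362,212)}
out=[]
for n,(x0,y0,x1,y1) in roi.items():
    im=cv2.imread(f"pics/{n}0.png")[y0:y1,x0:x1]
    f=cv2.resize(im,None,fx=6,fy=6,interpolation=cv2.INTER_CUBIC); out.append(f)
x=cv2.imread("pics/scene0.png")[195:255,225:345]; out.append(cv2.resize(x,None,fx=4,fy=4))
W=max(o.shape[1] for o in out)
out=[cv2.copyMakeBorder(o,0,0,0,W-o.shape[1],cv2.BORDER_CONSTANT) for o in out]
a=np.vstack(out); s=min(600/a.shape[0],1); print(a.shape,s)
cv2.imwrite("pics/crops.png",cv2.resize(a,None,fx=s,fy=s,interpolation=cv2.INTER_AREA))
E
```

```text
scene red [122.77557756 300.91419142] ((505.660888671875, -668.065185546875), (125.84349822998047, 224.64303588867188), 89.57400512695312)
scene red [315.54285714 224.37142857] ((590.8998413085938, -56.720088958740234), (42.70319747924805, 120.39020538330078), 26.483219146728516)
scene red [261.19417476 226.84466019] ((509.71136474609375, -213.747802734375), (160.41993713378906, 57.28496170043945), 28.621381759643555)
side red [315.29323308 276.08270677] ((511.6577453613281, -217.0934295654297), (157.18589782714844, 55.64576721191406), 28.805105209350586)
side red [341.31944444 232.01388889] ((593.5150146484375, -60.8695182800293), (38.681884765625, 117.48958587646484), 26.320180892944336)
side red [434.92063492 153.3015873 ] ((999.8399047851562, 341.4705505371094), (230.58999633789062, 30.37315559387207), 67.31145477294922)
(1002, 570, 3) 0.5988023952095808
```

View pics/crops.png

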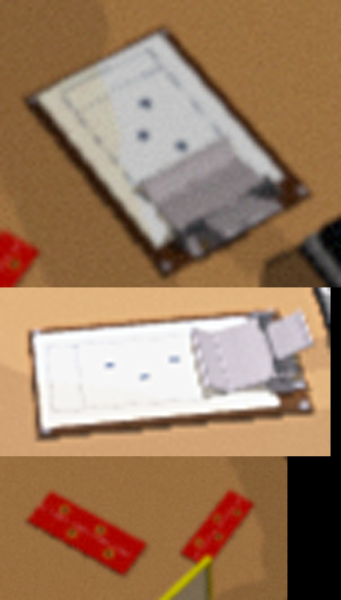

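Crops: the board corners in the scene are about (328,172), (366,153), (406,198) and (366,221), with the clip at the lower right. The larger red plate has four brass bushings and a white line. It measures 160x57 mm, so it is the template. The other red one is about 118x40 mm.

```bash
python3 - <<'E'
from h import *
P={'scene':[(327.8,172.3),(365.9,153.3),(406.3,197.9),(365.9,221.5)],'side':[(281.1,206.6),(279.2,177.4),(346.5,172),(356.8,199)]}
for n,p in P.items():
    c=r.get_calibration(n); w=np.array([hit(c,u,v,.004)[:2] for u,v in p])
    print(n,w.round(3).tolist(),w.mean(0).round(3)); d=np.roll(w,-1,0)-w
    print(np.linalg.norm(d,axis=1).round(3),np.degrees(np.arctan2(d[:,1],d[:,0])).round(1))
s=r.sense(); print(rot(s['tcp_rot']).round(3))
# shield height/pos: 
c=r.get_calibration('wrist'); print(rot(c['orientation']).round(3), (rot(s['tcp_rot']).T@(c['xyz']-s['position'])).round(3))
E
```

```text
scene [[0.428, 0.085], [0.422, 0.248], [0.652, 0.261], [0.662, 0.092]] [0.541 0.172]
[0.162 0.231 0.169 0.235] [  92.     3.4  -86.5 -178.3]
side [[0.43, 0.075], [0.425, 0.242], [0.656, 0.249], [0.664, 0.088]] [0.544 0.163]
[0.166 0.231 0.161 0.235] [  91.5    1.7  -87.1 -177. ]
[[ 0.351 -0.001  0.936]
 [-0.936  0.001  0.351]
 [-0.001 -1.    -0.   ]]
[[ 0.351 -0.896 -0.272]
 [-0.936 -0.336 -0.101]
 [-0.001  0.291 -0.957]] [ 0.    -0.144  0.076]
```

>>> {"name": "apply_moves", "arguments": {"series": [[[-2.6, 0.5, 3.6, 0, 0, 0], [-2.6, 0.5, 3.6, 0, 0, 0], [-2.6, 0.5, 3.6, 0, 0, 0], [-2.6, 0.5, 3.6, 0, 0, 0], [-2.6, 1, 3.6, 0, 0, 0], [-2.6, 1, 3.6, 0, 0, 0], [-2.6, 1.3, 3.6, 0, 0, 0], [-2.6, 1.3, 3.6, 0, 0, 0], [-2.6, 1.2, 3.6, 0, 0, 0], [-2.6, 1.2, 3.6, 0, 0, 0], [0, 0, 0, 0, -8, 0], [0, 0, 0, 0, 0, 0]]]}}

```text
time: 1.65
position: [0.4739, -0.2384, 0.1484]
tcp_rot: [0.608, -0.608, 0.362, -0.361]
contact_force: [0.3, -1.0, 0.8]
width: 0.0882
```

```bash
cat > tm.py <<'E'
from h import *
# template pose from the wrist view
s=r.sense(); c=r.get_calibration('wrist'); im=r.get_image('wrist'); cv2.imwrite("pics/w1.png",im)
print(s['position'].round(4),rot(s['tcp_rot']).round(3).tolist(),s['contact_force'].round(1))
b,g,rr=[im[...,i].astype(int) for i in range(3)]
m=((rr>90)&(g<.5*rr)&(b<.5*rr)).astype(np.uint8); m=cv2.morphologyEx(m,cv2.MORPH_CLOSE,np.ones((7,7)))
for k in cv2.findContours(m,cv2.RETR_EXTERNAL,cv2.CHAIN_APPROX_NONE)[0]:
    if cv2.contourArea(k)<800: continue
    w=np.array([hit(c,u,v,.006,True)[:2] for u,v in k[:,0]],np.float32)*1000
    print(k[:,0].mean(0),cv2.minAreaRect(w))
E
python3 tm.py
```

```text
[ 0.4739 -0.2384  0.1484] [[0.478, -0.001, 0.878], [-0.878, 0.0, 0.478], [-0.001, -1.0, -0.0]] [ 0.3 -1.   0.8]
[608.71649485 249.38659794] ((613.3893432617188, -708.9732666015625), (89.67262268066406, 232.7991180419922), 4.321054935455322)
[312.04072398 136.78054299] ((512.8082885742188, -213.25830078125), (158.24609375, 55.383392333984375), 28.537567138671875)
[211.30223881   8.35074627] ((580.4671630859375, -63.664283752441406), (25.715126037597656, 120.03720092773438), 20.09183692932129)
```

View pics/w1.png

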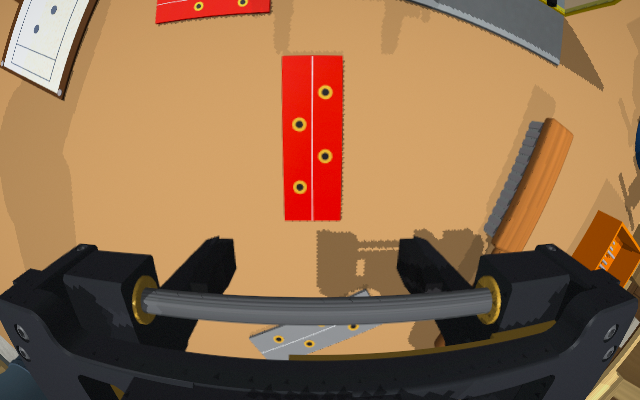

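Wrist view: the large red template is centred at (312,137), between the open fingers' planes. The measured centre is (0.5125,-0.2135) at 28.6°, which agrees with the first two views. Descending.

>>> {"name": "apply_moves", "arguments": {"series": [[[-0.3, 3, 0.4, 0, 0, 0], [0, 3.5, 0, 0, 0, 0], [0, 3.5, 0, 0, 0, 0], [0, 3, 0, 0, 0, 0], [0, 1.2, 0, 0, 0, 0], [0, 0.2, 0, 0, 0, 0], [0, 0, 0, 0, 0, 0]]]}}

```text
time: 2.58
position: [0.4767, -0.2347, 0.0056]
tcp_rot: [0.608, -0.608, 0.361, -0.362]
contact_force: [-0.4, 0.3, -0.6]
width: 0.0883
```

>>> {"name": "apply_moves", "arguments": {"series": [[[0, 0.3, 0, 0, 0, 0], [0, 0.1, 0, 0, 0, 0], [0, 0, 0, 0, 0, 0]]]}}

```text
time: 2.95
position: [0.4762, -0.2342, 0.0009]
tcp_rot: [0.608, -0.608, 0.361, -0.361]
contact_force: [0.6, 0.1, -0.6]
width: 0.0881
```

>>> {"name": "apply_moves", "arguments": {"series": [[[0, 0, 0, 0, 0, 0], [0, 0, 0, 0, 0, 0], [0, 0, 0, 0, 0, 0], [0, 0, 0, 0, 0, 0], [0, 0, 0, 0, 0, 0], [0, 0, 0, 0, 0, 0]]], "jaw": 4.5, "newtons": 25}}

```text
time: 3.7
position: [0.4761, -0.2342, 0.0007]
tcp_rot: [-0.608, 0.608, -0.361, 0.361]
contact_force: [0.3, -0.5, 0.7]
width: 0.0555
```

>>> {"name": "apply_moves", "arguments": {"series": [[[0, -1.5, 0, 0, 0, 0], [0, -3, 0, 0, 0, 0], [0, -3, 0, 0, 0, 0], [-3, -1, 1.2, 0, 0, 0], [-4.9, 0, 1.95, 0, 0, 0], [-4.9, 0, 1.95, 0, 0, 0], [-4.9, 0, 1.95, 0, 0, 0], [-4.9, 0, 1.95, 0, 0, 0], [-4.9, 0, 1.95, 0, 0, 0], [-4.9, 0, 1.95, 0, 0, 0], [-3.7, 0, 1.5, 0, 0, 0], [-1, 0, 0.4, 0, 0, 0]]]}}

```text
time: 5.2
position: [0.4285, 0.1654, 0.0866]
tcp_rot: [0.609, -0.608, 0.36, -0.36]
contact_force: [0.0, -0.8, -1.3]
width: 0.0555
```

>>> {"name": "apply_moves", "arguments": {"series": [[[0, 0, 0, 0, 6, 0], [0, 0, 0, 0, 8, 0], [0, 0, 0, 0, 8, 0], [0, 0, 0, 0, 4, 0], [0, 0, 0, 0, 0, 0], [0, 0, 0, 0, 0, 0]]]}}

```text
time: 5.95
position: [0.4289, 0.1618, 0.086]
tcp_rot: [0.511, -0.511, 0.489, -0.489]
contact_force: [0.1, -0.7, -0.8]
width: 0.0556
```

```bash
sed 's/w1.png/w2.png/; s/,.006,True/,.093,True/' tm.py > tm2.py; python3 tm2.py; python3 -c "
from h import *
cv2.imwrite('pics/side2.png',r.get_image('side'))"
```

```text
[0.4289 0.1618 0.086 ] [[0.045, 0.0, 0.999], [-0.999, -0.0, 0.045], [0.0, -1.0, 0.0]] [ 0.1 -0.7 -0.8]
[554.11344538  45.73109244] ((558.1694946289062, 32.92073059082031), (25.303607940673828, 73.82669067382812), 26.76515007019043)
[315.15708812 150.49042146] ((478.8578796386719, 164.5657196044922), (140.67124938964844, 54.53790283203125), 2.977905511856079)
```

View pics/w2.png

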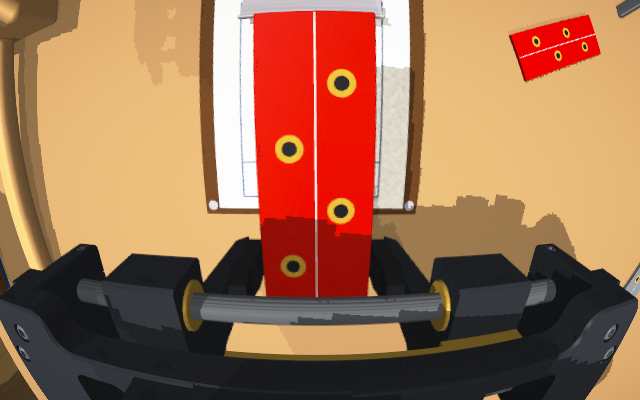

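Wrist view: the template is held straight. The board's near corners are at (207,213) and (416,213), its sides at (202,40) and (423,60), and the clip's front edge runs from (239,12) to (384,12).

```bash
python3 - <<'E'
from h import *
c=r.get_calibration('wrist'); H=lambda u,v,z:hit(c,u,v,z,True)[:2].round(4)
im=cv2.imread('pics/w2.png'); g=im.astype(int)
# board edges by row: brown (dark, r<130) outermost columns
L=[];Rr=[]
for v in range(15,205,6):
    row=g[v]; m=(row[:,2]<135)&(row[:,2]>row[:,0]+15)&(row[:,2]>40)
    l=[u for u in range(190,225) if m[u]]; q=[u for u in range(400,435) if m[u]]
    if len(l)>3: L.append(H(l[0],v,.004))
    if len(q)>3: Rr.append(H(q[-1]+1,v,.004))
for n,a in (('L',L),('R',Rr)):
    a=np.array(a); p=np.polyfit(a[:,0],a[:,1],1); print(n,len(a),np.degrees(np.arctan(p[0])).round(2),'y at x=.5',np.polyval(p,.5).round(4), np.abs(a[:,1]-np.polyval(p,a[:,0])).max().round(4))
print('near corners',H(207,213,.004),H(416,213,.004))
print('clip front',H(239,12,.016),H(384,12,.016))
print('tmpl front',H(253,12,.092),H(375,12,.092))
E
```

```text
L 32 2.48 y at x=.5 0.2523 0.0006
R 32 2.49 y at x=.5 0.0851 0.0007
near corners [0.4204 0.2499] [0.4279 0.0818]
clip front [0.5732 0.2223] [0.5771 0.1216]
tmpl front [0.5485 0.1957] [0.5508 0.1414]
```

>>> {"name": "apply_moves", "arguments": {"series": [[[-0.2, 2, 0, 0, 0, 0], [0, 3, 0, 0, 0, 0], [0, 2, 0, 0, 0, 0], [0, 0.6, 0, 0, 0, 0], [0, 0, 0, 0, 0, 0], [0, 0, 0, 0, 0, 0]]]}}

```text
time: 6.8
position: [0.4292, 0.1646, 0.0104]
tcp_rot: [0.511, -0.511, 0.489, -0.489]
contact_force: [-0.2, -0.0, -0.5]
width: 0.0556
```

>>> {"name": "apply_moves", "arguments": {"series": [[[0, 0.3, 0, 0, 0, 0], [0, 0.1, 0, 0, 0, 0], [0, 0.1, 0, 0, 0, 0], [0, 0, 0, 0, 0, 0], [0, 0, 0, 0, 0, 0]]]}}

```text
time: 7.42
position: [0.4287, 0.1645, 0.0047]
tcp_rot: [0.511, -0.511, 0.489, -0.489]
contact_force: [1.1, 0.1, -0.8]
width: 0.0555
```

```bash
sed 's/w1.png/w3.png/; s/,.006,True/,.010,True/' tm.py > tm3.py; python3 tm3.py; python3 -c "
from h import *
cv2.imwrite('pics/side3.png',cv2.resize(r.get_image('side')[140:240,230:390],None,fx=4,fy=4,interpolation=cv2.INTER_CUBIC))"
```

```text
[0.4287 0.1645 0.0047] [[0.045, 0.0, 0.999], [-0.999, 0.0, 0.045], [-0.0, -1.0, 0.0]] [ 1.1  0.1 -0.8]
[315.11719745 150.08025478] ((478.5026550292969, 167.12416076660156), (142.5093231201172, 54.92623519897461), 2.9425697326660156)
[611.91176471  36.91596639] ((585.7362060546875, -31.57382583618164), (45.05657958984375, 96.10865783691406), 26.4345703125)
```

View pics/side3.png

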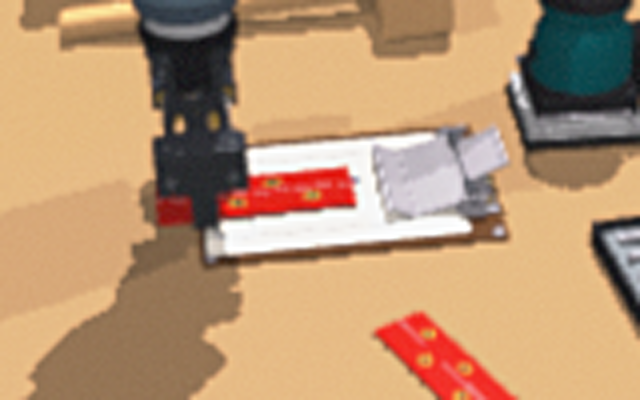

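The side view shows the template flat on the board, in line with the clip and with its front edge short of the lip. Sliding in.

>>> {"name": "apply_moves", "arguments": {"series": [[[0, 0, 1, 0, 0, 0], [0, 0, 1, 0, 0, 0], [0, 0, 1, 0, 0, 0], [0, 0, 1, 0, 0, 0], [0, 0, 1, 0, 0, 0], [0, 0, 0.5, 0, 0, 0], [0, 0, 0, 0, 0, 0]]]}}

```text
time: 8.4
position: [0.4827, 0.1668, 0.0047]
tcp_rot: [-0.51, 0.512, -0.489, 0.488]
contact_force: [-4.7, -0.2, 5.9]
width: 0.0553
```

>>> {"name": "apply_moves", "arguments": {"series": [[[0, 0, 0.6, 0, 0, 0], [0, 0, 0.6, 0, 0, 0], [0, 0, 0.5, 0, 0, 0], [0, 0, 0.3, 0, 0, 0], [0, 0, 0, 0, 0, 0]]]}}

```text
time: 9.02
position: [0.502, 0.1677, 0.0047]
tcp_rot: [-0.51, 0.512, -0.489, 0.488]
contact_force: [-6.0, -0.6, 8.3]
width: 0.0554
```

>>> {"name": "apply_moves", "arguments": {"series": [[[0, 0, 0.2, 0, 0, 0], [0, 0, 0.1, 0, 0, 0], [0, 0, 0, 0, 0, 0]]]}}

```text
time: 9.4
position: [0.5044, 0.1678, 0.0046]
tcp_rot: [-0.51, 0.512, -0.49, 0.488]
contact_force: [-7.8, -1.0, 8.9]
width: 0.0553
```

>>> {"name": "apply_moves", "arguments": {"series": [[[0, 0, 0.2, 0, 0, 0], [0, 0, 0.1, 0, 0, 0], [0, 0, 0, 0, 0, 0]]]}}

```text
time: 9.78
position: [0.5045, 0.1678, 0.0046]
tcp_rot: [-0.508, 0.514, -0.49, 0.486]
contact_force: [-15.4, -0.7, 18.9]
width: 0.0558
```

>>> {"name": "apply_moves", "arguments": {"series": [[[0, 0, 0.2, 0, 0, 0], [0, 0, 0, 0, 0, 0]]]}}

```text
time: 10.02
position: [0.5046, 0.1677, 0.0046]
tcp_rot: [-0.507, 0.515, -0.491, 0.486]
contact_force: [-20.2, -0.9, 25.0]
width: 0.0557
```

Hard stop about where the stop is expected (force rises with no motion). Relieving the push, then releasing.

>>> {"name": "apply_moves", "arguments": {"series": [[[0, 0, -0.3, 0, 0, 0], [0, 0, 0, 0, 0, 0]]]}}

```text
time: 10.28
position: [0.5045, 0.1678, 0.0046]
tcp_rot: [-0.509, 0.514, -0.49, 0.487]
contact_force: [-11.6, -0.2, 15.4]
width: 0.0554
```

>>> {"name": "apply_moves", "arguments": {"series": [[[0, 0, 0, 0, 0, 0], [0, 0, 0, 0, 0, 0], [0, 0, 0, 0, 0, 0], [0, 0, 0, 0, 0, 0], [0, -1, 0, 0, 0, 0], [0, -3, -1, 0, 0, 0], [0, -4, -2, 0, 0, 0], [0, -4, -2, 0, 0, 0], [0, 0, 0, 0, 0, 0], [0, 0, 0, 0, 0, 0]]], "jaw": 8.5}}

```text
time: 11.52
position: [0.4589, 0.1657, 0.1247]
tcp_rot: [0.511, -0.511, 0.489, -0.489]
contact_force: [-1.1, -1.0, -0.6]
width: 0.085
```

```bash
sed 's/w1.png/w4.png/; s/,.006,True/,.010,True/' tm.py > tm4.py; python3 tm4.py; python3 -c "
from h import *
a=cv2.resize(r.get_image('side')[140:240,230:390],None,fx=4,fy=4,interpolation=cv2.INTER_CUBIC)
b=cv2.imread('pics/w4.png')[0:200]
cv2.imwrite('pics/c4.png',np.vstack([a,b]))"
```

```text
[0.4589 0.1657 0.1247] [[0.045, 0.001, 0.999], [-0.999, 0.0, 0.045], [-0.0, -1.0, 0.001]] [-1.1 -1.  -0.6]
[315.69086022 124.17473118] ((520.4207763671875, 168.56503295898438), (105.3538589477539, 55.03917694091797), 3.0168070793151855)
[533.34210526  78.24122807] ((592.0692138671875, -48.41522979736328), (41.372493743896484, 118.53008270263672), 26.871164321899414)
```

View pics/c4.png

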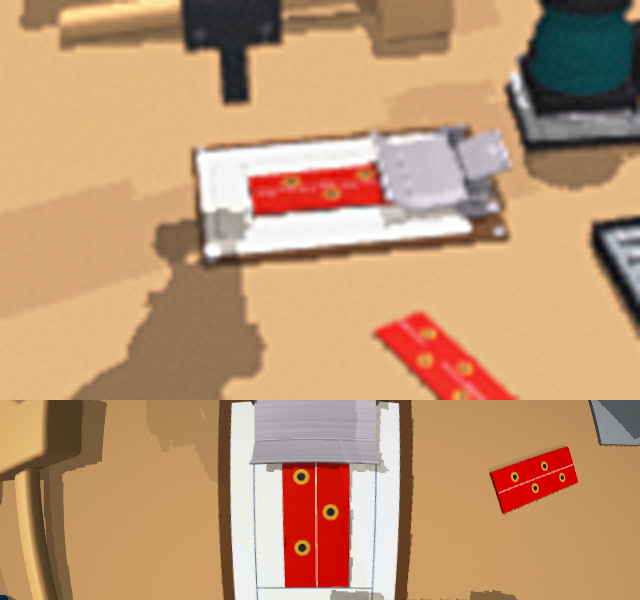

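The template lies flat under the clip and on the centre line. Its rear edge is at x=0.468, which is −76.4 mm on the board (home is −76). The lateral error is about 1 mm, and the gripper is clear.

```bash
python3 -c "
from plant import r
s=r.sense(); print(s['time'],s['contact_force'],s['width']); print(r.job_done())"
```

```text
11.625 [ 0.39134139  0.11536153 -0.53964932] 0.08487662753165336
the job is handed in; nothing more can be done
None
```

I put the larger red template away on the job board and handed the job in at 11.6 s of the 43 s allowed. I gripped it across its width near the rear end, laid it flat in line with the clip, and slid it in so that its own front end lifted the jaw. I then let go and backed the arm well clear.

- **Fully home:** during the slide the pushing force was about 5–8 N as the jaw lifted. It then rose to about 20 N with no further movement, which I took as the stop. In the last wrist picture the rear edge is 76.4 mm behind the board's centre, against 76 mm when fully home.
- **Alignment:** it is about 1 mm off the clip's centre line and about 0.5° from lengthways.
- **Hands off:** the gripper is open about 12 cm above the board, with contact force near zero. I kept it clear of the clip throughout, and I saw no sign that any bystander had moved.

I could not read the jaw angle directly. From the pictures I judged only that the jaw is resting on the template. One small disagreement: the arm stopped about 2.5 mm short of where I had predicted. The rear-edge measurement puts the template only about 0.4 mm short, so I put the rest down to measurement error or slip in the grip.

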